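Put the loose dye bottle into the free cup

TASK

Two wooden cups on the left of the bench keep the two white dye bottles from tipping over; one bottle already stands in its cup and the other was left out on the right-hand side of the bench, beyond the bag. Find out which bottle is out and which cup is empty, stand that bottle upright in the empty cup and let go of it. Do not take the other bottle out of its cup.

Things in the scene. Friction and masses are not known exactly. Their poses are not given: they have to be found in the camera images.
- bottle_brown: White capped dye bottle, black cap, dark brown band; in a cup or out on the bench right of the ball (bottles beyond the organiser case are not meant). Body 44 mm across up to 82 mm, cap 28 mm, 95 mm tall, about 0.12 kg. Origin: centre of its underside; z up. It may lean 4 degrees at rest. Carried with its foot 0.3 m above the bench it clears ball, bag and leather stack.
- bottle_blue: White capped dye bottle, white cap, dark blue band; in a cup or out on the bench right of the ball (bottles beyond the organiser case are not meant). Body 44 mm across up to 82 mm, cap 28 mm, 95 mm tall, about 0.12 kg. Origin: centre of its underside; z up. It may lean 4 degrees at rest. Carried with its foot 0.3 m above the bench it clears ball, bag and leather stack.
- cup_a: Round dark wooden cup with a cork-coloured inside, fixed to the bench, identical to the other; a collar 80 mm outside and 66 mm inside, its rim 27 mm above the bench. The bottle stands inside it at bench height (no raised floor). Origin: centre of the opening at bench height; z up. It may be either the empty cup or the one that already holds a bottle.
- cup_b: Round dark wooden cup with a cork-coloured inside, fixed to the bench, identical to the other; a collar 80 mm outside and 66 mm inside, its rim 27 mm above the bench. The bottle stands inside it at bench height (no raised floor). Origin: centre of the opening at bench height; z up. It may be either the empty cup or the one that already holds a bottle.
Mind the look-alikes: they are no part of the job. Leave any pink look-alike of the bottle_brown alone.

How it is judged:
At the end, for the whole second after the job is handed in: Each cup holds one bottle: its axis within 15 mm of the cup's centre, its foot down at bench height (within 6 mm), upright within 10 degrees, at rest (((horizontal distance between bottle_brown and cup_a below 0.015 m and horizontal distance between bottle_blue and cup_b below 0.015 m) or (horizontal distance between bottle_brown and cup_b below 0.015 m and horizontal distance between bottle_blue and cup_a below 0.015 m)) and height (world z) of each of bottle_brown, bottle_blue below 0.006 m and angle between each of bottle_brown, bottle_blue's own z axis and vertical below 0.17 rad and linear speed of each of bottle_brown, bottle_blue below 0.02 m/s); the robot touches nothing.
It fails at once if the bottle that stood in a cup at the start was taken out of it (both bottles have moved more than 30 mm from their starts) (distance of each of bottle_brown, bottle_blue from where it was at the start of the episode above 0.03 m).
It also fails if it takes over 43 s, if anything falls off the work surface, if the arm or the gripper's body presses on something with over 40 N, if the wrist force passes 120 N, or if a joint passes its speed limit or range.

ROBOT

A 7-joint arm with a two-finger parallel gripper is mounted at the origin on the work surface; the furniture and walls round the work are solid. World frame = base frame: x ahead of the robot, y to its left, z up, the work surface at z = 0. Lengths are in m, angles in rad, forces in N, time in s.
With the tool pointing down it reaches from about 0.4 to 0.85 m from the base axis. Payload 10.4 kg.
Tool frame: the origin (TCP) lies on the centre line of the jaws, within the pads' length; the fingertips stand 17 mm ahead of it and the grasp point (between the pads) lies 2 mm behind it (manip.tcp_to_tips is the distance from the TCP to the fingertips, in m); z points along the fingers, x is the direction in which the jaws open and shut, and the axes are right-handed (so a half turn about z gives the same grasp; the last joint's range is limited). The gripper opens to 85 mm and grips with 20 to 120 N. Pads are 22 mm wide; open, the fingers measure 114 mm over their backs; the gripper's body (76 mm by 85 mm) begins 54 mm behind the grasp point. The pads swing forward as they close: fully open they stand 13 mm farther back than shut.
Start: joints at [-1.28, 0.332, -0.065, 1.46, 0.022, 1.35, -0.088], TCP at [0.193, 0.595, 0.248] pointing down, gripper open.
Joint ranges: [-2.6, 2.6], [-0.5, 2.12], [-1.47, 1.34], [0.16, 2.42], [-1.27, 4.41], [0.06, 2.06], [-2.6, 2.6]. Speed limits (rad/s): [2.22, 2.22, 2.79, 2.79, 3.14, 3.14, 3.14].

INTERFACE

Orientations are given as a unit quaternion [x, y, z, w].
In Python, from workcell import manip gives the robot as it stands.
- The arm moves only by the shell command python3 -m pendant 'ROWS' [FORCE]. ROWS is JSON, a list of rows, each a list of 3 entries, a list of its own where there are three numbers: the shift along the world's x, y, z in cm, then the turn, a rotation vector about the world's x, y, z in degrees, then the closure in counts, from 0 (fully open) to 255 (shut). A call has 1 to 12 rows; each row shifts and turns the pose as measured when the row begins; what a row does not reach is not made up. A row lasts 1/8 s, in which the tool goes at most 62.5 mm and 10.7 degrees, less where a joint would pass 70% of its speed; a pose out of reach is approached as far as the arm can. A call is refused whole if a number of a shift passes 6.25 or a number of a turn 10.7, either way. A call with a gripper value outside its range is refused whole. The fingers move at their own pace and stop on an object; FORCE is the grip in N (left out, the last holds). Time passes only in rows, so rows that do not move let the fingers close. It gives the time, the measured TCP pose, the force and the opening at its end, in the units of the state.
- manip.get_obs(): the state, without advancing time (a new reading comes with each control period).
- manip.camera(name): name is "side" or "top"; returns a dict with "pixels" (420x560x3 uint8, red, green, blue), "range_z" (420x560 float32, m along the optical axis (not along the pixel's ray), 0 where there is no reading), "K" (3x3 intrinsics, pixels), "origin" and "rotation" of the camera in the world. Camera axes: x right, y down, z forward; pixel columns grow to the right and rows downward; lengths in m; the calibration is good to about 2 mm. A picture is of the moment at which its call begins.
- manip.hand_in(): hands the job in, once; it reports no verdict.
The state is a dict: "clock": time; "joint_pos": joint angles; "joint_velocities": joint speeds; "tau": joint torques, N m; "position": TCP position; "ee_rot": TCP orientation; "ft_force": force on the tool from outside, world axes, zero at the start; "torque": the same for the moment, N m; "grip_width": opening from 0.0 (shut) to 1.0 (fully open).
Only numpy, scipy, OpenCV 4.12 (cv2) and the standard library are available. Lean on these libraries where they do the work, as an engineer would, in place of code of your own. Each camera call takes 0.05 s, during which the arm holds its last target.

## Working session

There is one attempt and no reset: what is moved stays moved. The work goes in short steps, Python scripts to look and compute and a shell command to move; the robot and the scene stay as the last step left them, time stands still between calls to the robot, and variables do not carry over. Pictures are saved under pics/ and viewed, and the job is handed in when it is done.

```bash
mkdir -p pics
cat > h.py <<'E'
import numpy as np, cv2
from workcell import manip
def cam(n):
    c=manip.camera(n); np.savez(f'/tmp/{n}.npz',**{k:np.array(v) for k,v in c.items()}); return c
def load(n): return np.load(f'/tmp/{n}.npz')
def pt(c,u,v,z=None):
    K=c['K'];R=np.array(c['rotation'])
    if R.shape!=(3,3):
        from scipy.spatial.transform import Rotation as Q; R=Q.from_quat(R).as_matrix()
    d=R@np.linalg.inv(K)@np.array([u,v,1.]);o=np.array(c['origin'])
    if z is None: return o+d*c['range_z'][int(v),int(u)]
    return o+d*(z-o[2])/d[2]
E
python3 - <<'E'
from h import *
for n in('side','top'):
    c=cam(n); print(n,c['origin'],c['rotation'],c['K'])
    cv2.imwrite(f'pics/{n}0.png',c['pixels'][:,:,::-1])
print(manip.get_obs())
E
```

```text
side [ 0.2548452  -1.72173949  0.76843598] [ 0.83757736 -0.06803039  0.03905371 -0.54065778] [[508.45474188   0.         278.64536129]
 [  0.         508.45474188 211.09415901]
 [  0.           0.           1.        ]]
top [ 0.22078518 -0.12156473  1.46833873] [-0.7001015   0.70909597 -0.0596229   0.05904158] [[455.21944646   0.         283.14056095]
 [  0.         455.21944646 208.43618764]
 [  0.           0.           1.        ]]
{'clock': 0.1, 'joint_pos': array([-1.27958363,  0.33281761, -0.06472676,  1.46086872,  0.0215856 ,
        1.34986938, -0.08852675]), 'joint_velocities': array([ 3.36316876e-04, -1.92323970e-03, -3.02437760e-05, -2.34526589e-03,
        1.13784739e-03, -4.88890516e-04, -9.84538441e-04]), 'tau': array([ 6.52422350e-04, -6.26748133e+01,  4.88115591e-02, -3.92429280e+01,
        1.62425183e-02,  6.94151066e-03, -9.68892913e-07]), 'position': array([0.19281572, 0.59418747, 0.24758451]), 'ee_rot': array([ 8.08910602e-01,  5.87931320e-01, -5.02916373e-04,  3.86283966e-04]), 'ft_force': array([ 0.68085744, -0.25341432, -1.13600898]), 'torque': array([ 0.01509608,  0.00652239, -0.01241327]), 'grip_width': 0.999449178224552}
```

View pics/side0.png

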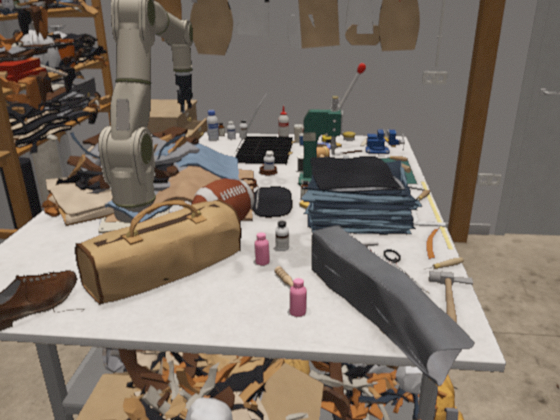

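View pics/top0.png

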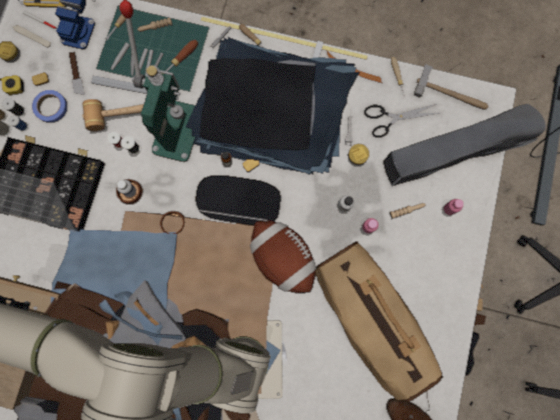

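Run:
```python
from h import *
t=load('top')['pixels'][:,:,::-1]; s=load('side')['pixels'][:,:,::-1]
f=lambda a,w,h:cv2.resize(a,(w,h),interpolation=cv2.INTER_CUBIC)
a=f(t[160:250,90:210],400,300);b=f(t[180:240,325:405],400,300)
c=f(s[140:215,230:330],400,300);d=f(s[215:275,240:320],400,300)
cv2.imwrite('pics/crop0.png',np.vstack([np.hstack([a,b]),np.hstack([c,d])]))
T=load('top')
for p in[(347,203),(370,226),(455,206),(127,188),(173,223),(285,257),(262,197)]: print(p,pt(T,*p).round(3))
```

```text
(347, 203) [ 0.467 -0.319  0.103]
(370, 226) [ 0.396 -0.388  0.095]
(455, 206) [ 0.456 -0.654  0.086]
(127, 188) [0.529 0.365 0.072]
(173, 223) [0.425 0.231 0.013]
(285, 257) [ 0.301 -0.128  0.162]
(262, 197) [ 0.504 -0.057  0.027]
```

View pics/crop0.png

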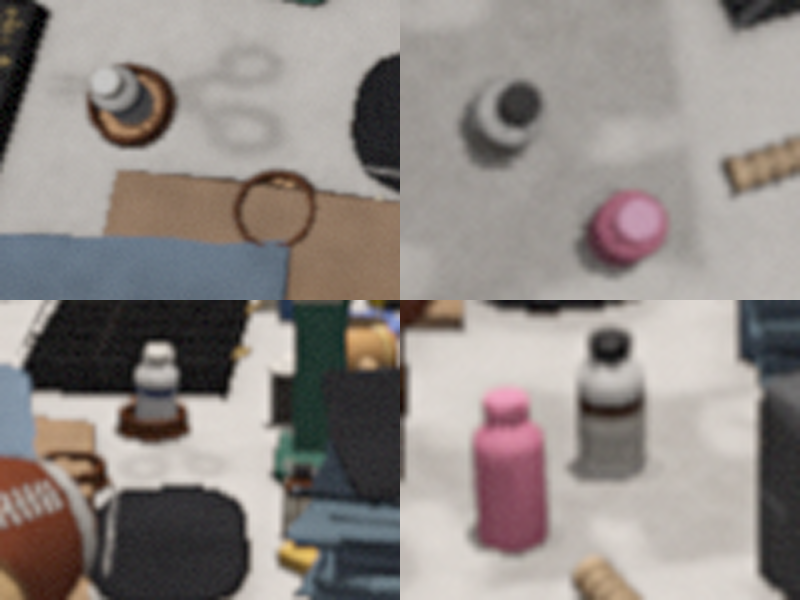

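The candidates are the white/black-cap bottle at top (347,203), side (282,237), and the pink look-alikes at top (370,226) and (455,206). The first fits: it has a black cap and a brown band, so the brown bottle is the one out. The blue-band bottle stands in the cup at top (128,190). The empty cup is the ring at top (173,223), lying partly over the leather.

```bash
cat > m.py <<'E'
from h import *
from scipy.spatial.transform import Rotation as Q
T=load('top');S=load('side')
def comp(m,seed):
    n,l,st,ce=cv2.connectedComponentsWithStats(m.astype(np.uint8)); 
    y,x=np.nonzero(m); i=np.argmin((x-seed[0])**2+(y-seed[1])**2); k=l[y[i],x[i]]; return l==k,st[k],ce[k]
E
python3 - <<'E'
from m import *
p=T['pixels'].astype(int)
# black cap in top
g=p.max(2); m=np.zeros(g.shape,bool); m[190:215,335:360]=g[190:215,335:360]<90
mm,st,ce=comp(m,(349,201)); print('cap',st,ce,pt(T,*ce,.095))
# height map of bottle points
H,W=g.shape
def cloud(C,box,zmin,zmax):
    u0,u1,v0,v1=box; P=np.array([pt(C,u,v) for v in range(v0,v1) for u in range(u0,u1)]); return P[(P[:,2]>zmin)&(P[:,2]<zmax)]
P=cloud(T,(333,362,188,218),.03,.12); print('bottle top cloud',len(P),P.mean(0),P.min(0),P.max(0))
# side: body rows
ps=S['pixels'].astype(int)
P=cloud(S,(270,294,220,252),.03,.12); P=P[abs(P[:,1]+.32)<.06];print('side',len(P),P.mean(0),P.min(0),P.max(0))
# cup ring
r,gg,b=p[...,0],p[...,1],p[...,2]
m=np.zeros(g.shape,bool); m[205:242,155:192]=(r<105)[205:242,155:192]
print(''.join(''.join('#' if x else '.' for x in row)+'\n' for row in m[205:242,155:192]))
ys,xs=np.nonzero(m); (c,rad)=cv2.minEnclosingCircle(np.c_[xs,ys].astype(np.float32)); print('cup',c,rad,pt(T,*c,.027))
o=manip.get_obs(); print(Q.from_quat(o['ee_rot']).as_matrix().round(3), manip.tcp_to_tips)
E
```

```text
cap [345 197   8   8  54] [348.38888889 200.61111111] [ 0.47550434 -0.32472052  0.095     ]
bottle top cloud 183 [ 0.47336391 -0.32062818  0.07536692] [ 0.45559524 -0.3467939   0.031417  ] [ 0.49860605 -0.30207515  0.10344735]
side 264 [ 0.47648193 -0.33859165  0.06216073] [ 0.45650461 -0.35497312  0.03043784] [ 0.49903852 -0.31425429  0.09562793]
.....................................
.....................................
.....................................
.....................................
.....................................
.....................................
...................#.................
.............###########.............
...........###############...........
.........########......####..........
........##########......#####........
.......###.............######........
.......###................####.......
......###..................###.......
......###...................#........
......##....................#........
.....###....................##.......
.....###....................##.......
.....###....................#........
.....###....................#........
.....###....................#........
......##...................##........
......##...................#.........
......###.................##.........
.......##.................##.........
........##...............##..........
........###............###...........
.........####.........###............
........###############..............
.......###############...............
.##....###############...............
.......###############...............
#.....################...............
..##.#..##############...............
.###.#.###############...............
#.#.#.################...............
....#.################...............

cup (169.0, 227.5) 18.768423080444336 [0.40823895 0.24043018 0.027     ]
[[ 0.309  0.951 -0.   ]
 [ 0.951 -0.309 -0.001]
 [-0.001  0.    -1.   ]] 0.017
```

Run:
```python
from m import *
from scipy.optimize import least_squares
p=T['pixels']
cv2.imwrite('pics/cup.png',cv2.resize(p[200:248,142:206,::-1],(800,600),interpolation=cv2.INTER_CUBIC))
m=(p[...,0]<105).astype(np.uint8)
hole,st,ce=comp(m==0,(173,223)); 
cs,_=cv2.findContours(hole.astype(np.uint8),cv2.RETR_EXTERNAL,cv2.CHAIN_APPROX_NONE)
print('hole',st,ce,pt(T,*ce,.027)); 
P=np.array([pt(T,*q[0],.027) for q in cs[0]])[:,:2]
s=least_squares(lambda a:np.hypot(*(P-a[:2]).T)-a[2],[.42,.23,.033],loss='soft_l1',f_scale=.002);print('inner fit',s.x)
# depth rim
A=[]
for v in range(205,242):
  for u in range(155,192):
    q=pt(T,u,v)
    if .018<q[2]<.036: A.append(q)
A=np.array(A);print(len(A),A.mean(0) if len(A) else 0)
if len(A)>5:
  s=least_squares(lambda a:np.hypot(*(A[:,:2]-a[:2]).T)-.0365,[.42,.23],loss='soft_l1',f_scale=.003);print('depth rim',s.x,abs(s.fun).mean(), A[:,2].mean())
# side: cup bits
q=S['pixels'];cv2.imwrite('pics/cups.png',cv2.resize(q[165:195,230:270,::-1],(800,600),interpolation=cv2.INTER_CUBIC))
# filled cup by depth / check calibration offset z
for u,v in[(400,260),(160,195),(420,150),(320,215)]: print(pt(T,u,v).round(3))
for u,v in[(350,250),(330,300),(240,290)]: print(pt(S,u,v).round(3))
```

```text
hole [163 214  20  19 306] [172.36928105 223.28431373] [0.42166851 0.23006468 0.027     ]
inner fit [0.42184828 0.23011459 0.03024623]
506 [0.39967906 0.23126843 0.02494445]
depth rim [0.41261156 0.23104344] 0.011840769261665381 0.02494444574263923
[ 0.297 -0.498 -0.004]
[ 0.521  0.282 -0.007]
[ 0.621 -0.542  0.136]
[ 0.446 -0.244  0.002]
[ 0.615 -0.599  0.129]
[ 0.56  -0.625 -0.003]
[ 0.329 -0.537 -0.003]
```

View pics/cup.png

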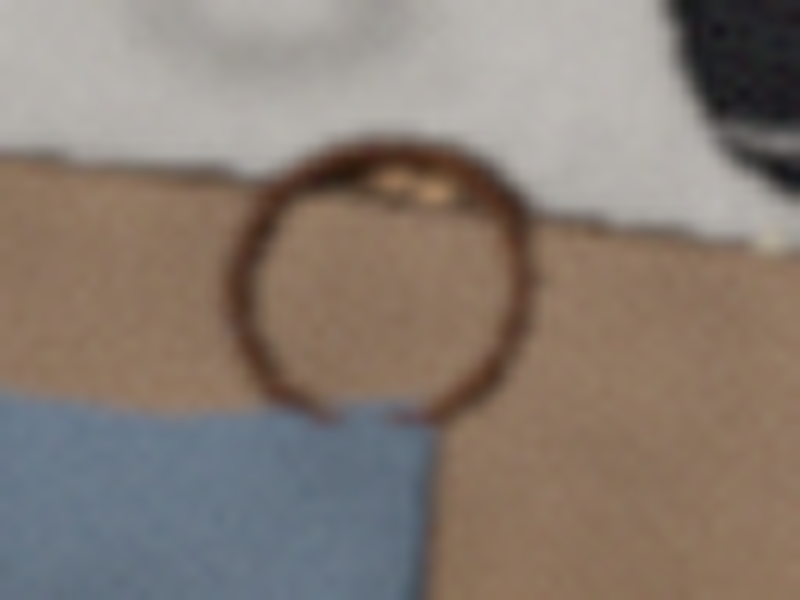

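View pics/cups.png

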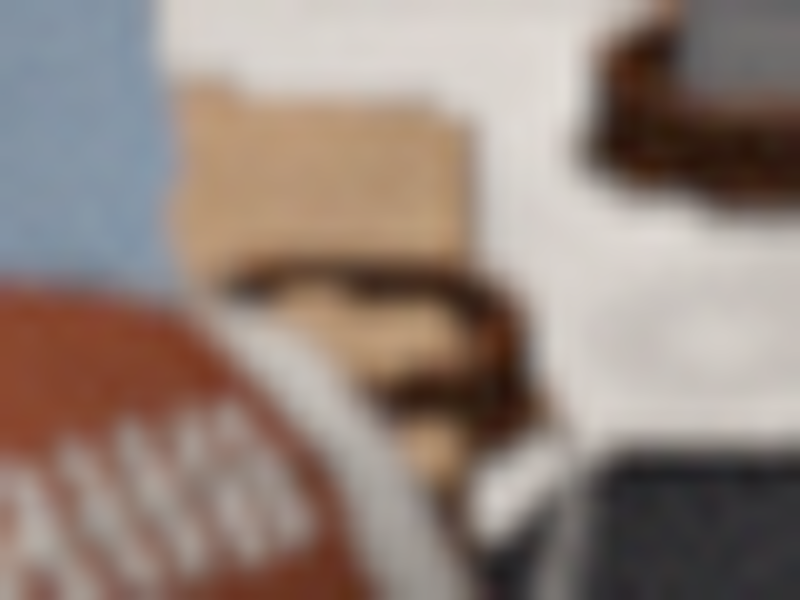

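The crops confirm it: the empty cup is centred at about (0.422, 0.230) and the brown bottle at about (0.476, -0.325). Moving there on an arc at a safe height.

```bash
python3 -m pendant '[[[1,-2,5],[0,0,-6],0],[[3.5,-5,1.5],[0,0,-6],0],[[3.5,-5,1.5],[0,0,-6],0],[[3.5,-5,1.5],[0,0,-6],0],[[3.5,-5,1.5],[0,0,-6],0],[[3.5,-5,0],[0,0,-6],0],[[3.5,-5,0],[0,0,-6],0],[[3.5,-5,0],[0,0,-6],0],[[3.5,-5,0],[0,0,-6],0],[[2,-5.5,0],[0,0,-6],0]]' 40; python3 -c "
from h import *
from scipy.spatial.transform import Rotation as Q
o=manip.get_obs();print(o['position'],Q.from_quat(o['ee_rot']).as_matrix().round(2)[:,0],o['joint_pos'].round(2))"
```

```text
clock: 1.35
position: [0.5022, 0.1101, 0.3556]
ee_rot: [0.996, 0.093, -0.004, -0.001]
ft_force: [0.4, 0.0, -0.1]
grip_width: 0.999
[0.50224815 0.11014271 0.35557855] [ 0.98  0.18 -0.01] [-0.73  0.04  0.45  1.59 -0.02  1.53 -0.1 ]
```

```bash
python3 -m pendant '[[[-0.3,-5.8,0],[0,0,-7.5],0],[[-0.3,-5.8,0],[0,0,-7.5],0],[[-0.3,-5.8,0],[0,0,-7.5],0],[[-0.3,-5.8,0],[0,0,-7.5],0],[[-0.3,-5.8,0],[0,0,-7.5],0],[[-0.3,-5.8,0],[0,0,-7.5],0],[[-0.3,-5.8,0],[0,0,-7.5],0],[[-0.3,-2.5,0],[0,0,-4],0],[[0,0,0],[0,0,0],0]]'
python3 - <<'E'
from h import *
from scipy.spatial.transform import Rotation as Q
o=manip.get_obs();print(o['position'],Q.from_quat(o['ee_rot']).as_matrix().round(3),o['joint_pos'].round(2))
c=cam('side');s=c['pixels'][:,:,::-1]
cv2.imwrite('pics/s1.png',cv2.resize(s[100:280,180:400],(733,600)))
# bottle body outline in side: white/black mask rows
p=c['pixels'].astype(int)
for v in range(222,252,3):
    z=.095*(250-v)/28
    r=c['range_z'][v]; us=[u for u in range(268,298) if r[u]>0 and abs(pt(c,u,v)[1]+.335)<.045 and pt(c,u,v)[2]>.012]
    if us: a=pt(c,min(us)-.5,v);uc=(min(us)+max(us))/2; print(v,min(us),max(us),pt(c,uc,v).round(4))
E
```

```text
clock: 2.48
position: [0.4732, -0.3391, 0.3533]
ee_rot: [0.913, -0.409, -0.004, -0.001]
ft_force: [0.1, 1.0, 0.3]
grip_width: 0.999
[ 0.47316253 -0.33905489  0.3532548 ] [[ 0.666 -0.746 -0.006]
 [-0.746 -0.666  0.006]
 [-0.009  0.001 -1.   ]] [-0.18  0.27  0.91  1.43 -0.22  1.55 -0.12]
222 278 285 [ 0.4781 -0.3312  0.0942]
225 277 285 [ 0.4756 -0.3365  0.0867]
228 276 287 [ 0.4773 -0.335   0.0756]
231 275 288 [ 0.4757 -0.3449  0.0703]
234 275 288 [ 0.4755 -0.3457  0.0604]
237 275 288 [ 0.4753 -0.3466  0.0505]
240 275 288 [ 0.4747 -0.3496  0.0417]
243 275 288 [ 0.4751 -0.3469  0.0298]
246 277 288 [ 0.4787 -0.3435  0.0172]
```

View pics/s1.png

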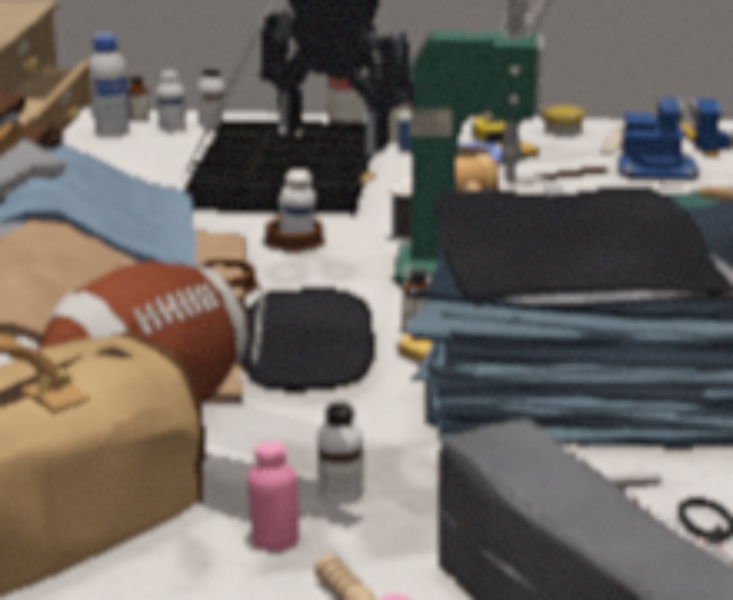

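The bottle is upright at (0.4755, -0.325). The jaws sit along (0.67, -0.75), clear of the pink bottle. Descending.

```bash
python3 -m pendant '[[[0.2,1.4,-3],[0.3,0.5,0],0],[[0,0,-4],[0,0,0],0],[[0,0,-4],[0,0,0],0],[[0,0,-4],[0,0,0],0],[[0,0,0],[0,0,0],0]]'; python3 -c "
from h import *
from scipy.spatial.transform import Rotation as Q
o=manip.get_obs();print(o['position'],Q.from_quat(o['ee_rot']).as_matrix().round(3)[:,2])"
```

```text
clock: 3.15
position: [0.4791, -0.3144, 0.1995]
ee_rot: [0.917, -0.399, -0.009, -0.005]
ft_force: [0.5, 0.3, 0.0]
grip_width: 1.001
[ 0.47905425 -0.3144215   0.19951868] [-0.013  0.016 -1.   ]
```

```bash
python3 -m pendant '[[[-0.3,-1,-2],[-0.9,-0.7,0],0],[[0,0,0],[0,0,0],0]]'; python3 -c "
from h import *
from scipy.spatial.transform import Rotation as Q
o=manip.get_obs();print(o['position'],Q.from_quat(o['ee_rot']).as_matrix().round(3)[:,2])"
```

```text
clock: 3.4
position: [0.4782, -0.323, 0.1825]
ee_rot: [0.918, -0.397, 0.001, -0.0]
ft_force: [0.2, 0.9, 0.3]
grip_width: 0.999
[ 0.47822147 -0.32303491  0.18246724] [ 0.003 -0.    -1.   ]
```

```bash
python3 -m pendant '[[[-0.3,-0.2,-2],[0,0,0],0],[[0,0,-3],[0,0,0],0],[[0,0,-3],[0,0,0],0],[[0,0,0],[0,0,0],0]]';python3 - <<'E'
from h import *
c=cam('side');s=c['pixels'][:,:,::-1]
cv2.imwrite('pics/s2.png',cv2.resize(s[160:280,210:370],(800,600),interpolation=cv2.INTER_CUBIC))
E
```

```text
clock: 3.9
position: [0.4785, -0.324, 0.1042]
ee_rot: [0.919, -0.395, 0.004, -0.002]
ft_force: [-0.8, 0.4, 0.5]
grip_width: 0.999
```

View pics/s2.png

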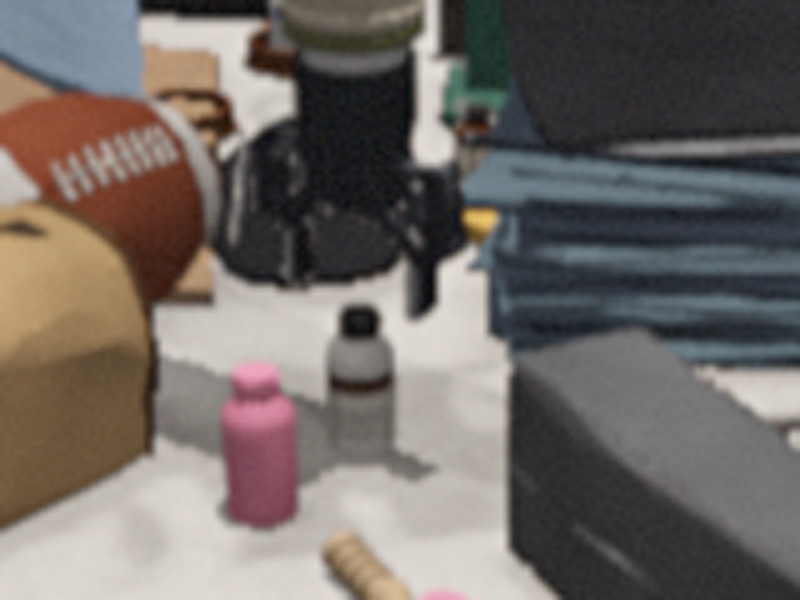

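Run:
```python
from m import *
R=Q.from_quat(S['rotation']).as_matrix()
o=manip.get_obs();A=Q.from_quat(o['ee_rot']).as_matrix();p=o['position']
def pr(x): q=R.T@(x-S['origin']);q=S['K']@q;return (q[:2]/q[2]).round(1), q[2].round(3)
print(p,A.round(3))
for s in(-.0425,.0425,-.057,.057):
  for d in(0,.004,.017): print(s,d,pr(p+A@[s,0,d]))
for px in[(292,215),(294,219),(266,210),(258,200),(282,224)]: print(px,pt(S,*px).round(3))
print(pr(np.array([.4755,-.325,.095])))
```

```text
[ 0.47923255 -0.32466187  0.10566791] [[ 0.688 -0.726  0.011]
 [-0.726 -0.688 -0.001]
 [ 0.008 -0.007 -1.   ]]
-0.0425 0 (array([270.7, 214.4]), np.float64(1.586))
-0.0425 0.004 (array([270.7, 215.5]), np.float64(1.588))
-0.0425 0.017 (array([270.8, 219.3]), np.float64(1.593))
0.0425 0 (array([292.7, 221.1]), np.float64(1.538))
0.0425 0.004 (array([292.7, 222.3]), np.float64(1.54))
0.0425 0.017 (array([292.7, 226.2]), np.float64(1.546))
-0.057 0 (array([267. , 213.2]), np.float64(1.594))
-0.057 0.004 (array([267.1, 214.4]), np.float64(1.596))
-0.057 0.017 (array([267.2, 218.2]), np.float64(1.601))
0.057 0 (array([296.6, 222.3]), np.float64(1.53))
0.057 0.004 (array([296.6, 223.5]), np.float64(1.532))
0.057 0.017 (array([296.6, 227.4]), np.float64(1.537))
(292, 215) [ 0.505 -0.365  0.131]
(294, 219) [ 0.51  -0.366  0.118]
(266, 210) [ 0.436 -0.289  0.119]
(258, 200) [ 0.443 -0.005  0.033]
(282, 224) [ 0.479 -0.338  0.09 ]
(array([280.4, 221. ]), np.float64(1.566))
```

The projection agrees: the tips straddle the cap. The dark mass behind is the pouch. Going down to grasp height.

```bash
python3 -m pendant '[[[-0.4,0,-1.6],[0,-0.6,0],0],[[0,0,-2],[0,0,0],0],[[0,0,-1.4],[0,0,0],0],[[0,0,0],[0,0,0],0]]';python3 - <<'E'
from h import *
c=cam('side');s=c['pixels'][:,:,::-1]
cv2.imwrite('pics/s3.png',cv2.resize(s[160:280,210:370],(800,600),interpolation=cv2.INTER_CUBIC))
o=manip.get_obs();print(o['position'],o['ft_force'])
E
```

```text
clock: 4.45
position: [0.4782, -0.3257, 0.058]
ee_rot: [0.919, -0.395, 0.013, -0.004]
ft_force: [-0.5, 0.7, 0.3]
grip_width: 1.001
[ 0.47853788 -0.32588816  0.0585873 ] [-0.96296338  0.42094662  1.25895976]
```

View pics/s3.png

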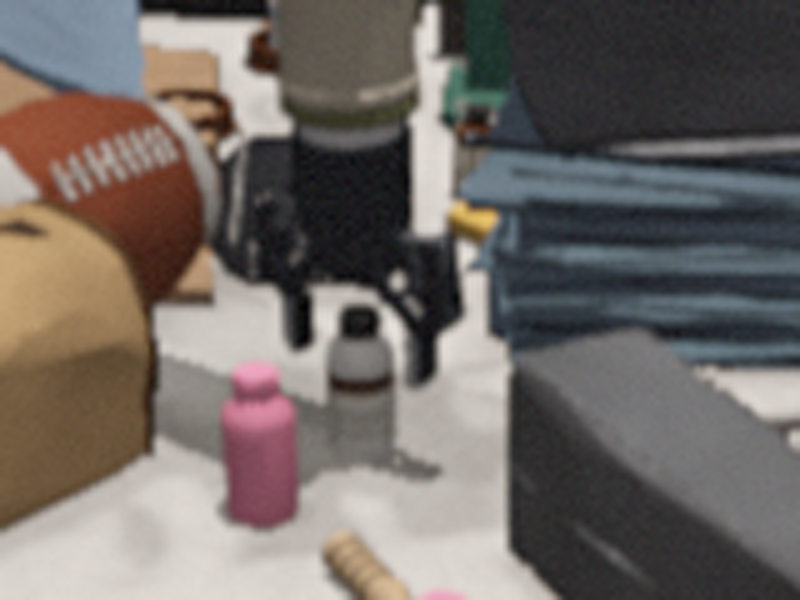

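```bash
python3 -m pendant '[[[-0.3,0.1,0],[0.2,1.5,0],0],[[0,0,0],[0,0,0],0]]' && python3 -m pendant '[[[0,0,0],[0,0,0],130],[[0,0,0],[0,0,0],160],[[0,0,0],[0,0,0],200],[[0,0,0],[0,0,0],200],[[0,0,0],[0,0,0],200]]' 40;python3 - <<'E'
from h import *
c=cam('side');s=c['pixels'][:,:,::-1]
cv2.imwrite('pics/s4.png',cv2.resize(s[160:280,210:370],(800,600),interpolation=cv2.INTER_CUBIC))
o=manip.get_obs();print(o['position'],o['ft_force'],o['ee_rot'])
E
```

```text
clock: 4.75
position: [0.476, -0.3252, 0.0596]
ee_rot: [0.919, -0.394, 0.0, 0.0]
ft_force: [0.3, 0.8, 0.5]
grip_width: 1.001
clock: 5.38
position: [0.4763, -0.3254, 0.0604]
ee_rot: [0.919, -0.395, 0.001, -0.0]
ft_force: [0.5, 0.8, 1.2]
grip_width: 0.497
[ 0.4763694  -0.32540964  0.06041111] [0.27918296 0.7793201  0.39724575] [ 9.18888475e-01 -3.94515856e-01  1.09933440e-03 -2.86052421e-05]
```

View pics/s4.png

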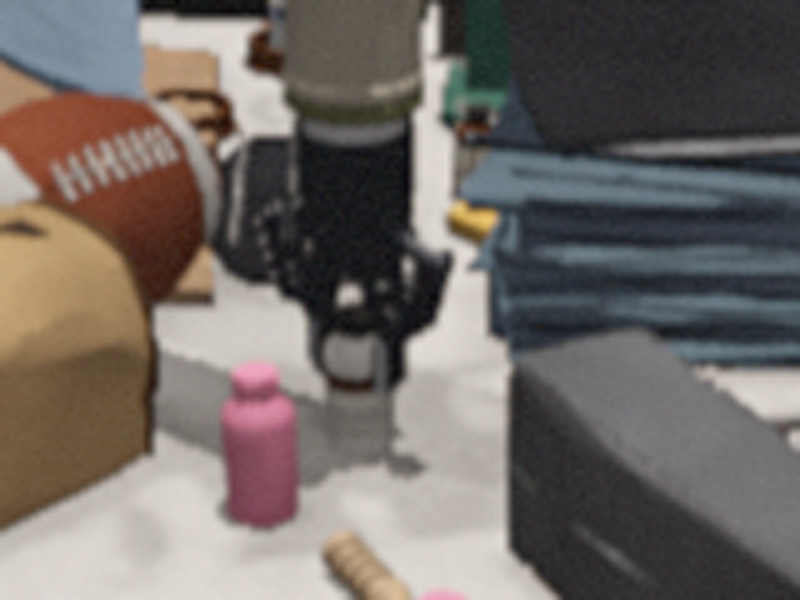

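The pads are on the body: opening 0.497 is about 42 mm, TCP z 0.060. Lifting.

```bash
python3 -m pendant '[[[0,0,1.5],[0,0,0],200],[[0,0,3],[0,0,0],200],[[0,0,4],[0,0,0],200],[[0,0,5],[0,0,0],200],[[0,0,5],[0,0,0],200],[[0,0,5],[0,0,0],200],[[0,0,5],[0,0,0],200],[[0,0,4],[0,0,0],200],[[0,0,0],[0,0,0],200]]' ;python3 - <<'E'
from h import *
c=cam('side');s=c['pixels'][:,:,::-1]
cv2.imwrite('pics/s5.png',cv2.resize(s[100:280,180:420],(800,600),interpolation=cv2.INTER_CUBIC))
from scipy.spatial.transform import Rotation as Q
o=manip.get_obs();print(o['position'],o['ft_force'],Q.from_quat(o['ee_rot']).as_matrix()[:,2].round(3),o['grip_width'])
E
```

```text
clock: 6.55
position: [0.4711, -0.3256, 0.4021]
ee_rot: [0.918, -0.397, 0.002, 0.0]
ft_force: [0.6, 0.3, -2.1]
grip_width: 0.496
[ 0.47080898 -0.32532046  0.40035117] [-0.33435985 -0.65605606 -1.62771029] [ 0.001 -0.    -1.   ] 0.49338593403001485
```

View pics/s5.png

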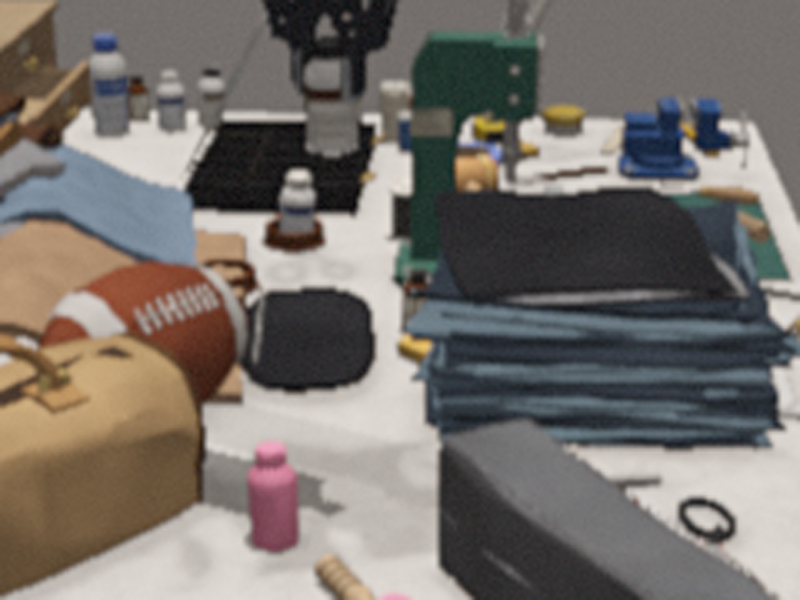

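The bottle is held upright and clear of everything. Carrying it to the cup.

```bash
python3 -m pendant '[[[0.5,3,0],[0,0,3],200],[[0.5,5,0],[0,0,6],200],[[0.5,5.5,0],[0,0,6],200],[[0.5,5.5,0],[0,0,6],200],[[0,5.5,0],[0,0,6],200],[[0,5.5,0],[0,0,6],200],[[-0.5,5.5,0],[0,0,6],200],[[-0.5,5.5,0],[0,0,6],200],[[-1,5,0],[0,0,6],200],[[-1,4,0],[0,0,6],200],[[-1,2,0],[0,0,3],200],[[0,0,0],[0,0,0],200]]' ;python3 - <<'E'
from h import *
from scipy.spatial.transform import Rotation as Q
o=manip.get_obs();print(o['position'],o['ft_force'],Q.from_quat(o['ee_rot']).as_matrix().round(3),o['grip_width'])
E
```

```text
clock: 8.1
position: [0.4383, 0.2086, 0.3858]
ee_rot: [0.991, 0.13, -0.008, 0.007]
ft_force: [0.2, -0.7, -1.0]
grip_width: 0.492
[0.43826173 0.20860627 0.38582586] [ 0.17889632 -0.6966561  -0.96148259] [[ 0.966  0.258 -0.015]
 [ 0.258 -0.966 -0.016]
 [-0.018  0.011 -1.   ]] 0.491831696535576
```

```bash
python3 -m pendant '[[[-1.5,2.1,-1],[0.9,-0.8,0],200],[[0,0,-4],[0,0,0],200],[[0,0,-5],[0,0,0],200],[[0,0,-5],[0,0,0],200],[[0,0,0],[0,0,0],200]]' ;python3 - <<'E'
from h import *
from scipy.spatial.transform import Rotation as Q
o=manip.get_obs();print(o['position'],o['ft_force'],Q.from_quat(o['ee_rot']).as_matrix()[:,2].round(3),o['grip_width'])
E
```

```text
clock: 8.72
position: [0.4257, 0.2203, 0.232]
ee_rot: [0.993, 0.12, 0.001, 0.001]
ft_force: [-0.3, -0.0, 0.1]
grip_width: 0.495
[0.42566971 0.22034908 0.23204873] [-0.30600013 -0.03191929  0.12534929] [ 0.002 -0.001 -1.   ] 0.49486550196232293
```

```bash
python3 -m pendant '[[[-0.3,1,-3],[0,0,0],200],[[0,0.1,-3],[0,0,0],200],[[0,0,-2],[0,0,0],200],[[0,0,0],[0,0,0],200]]' ;python3 - <<'E'
from m import *
o=manip.get_obs();print(o['position'],Q.from_quat(o['ee_rot']).as_matrix()[:,2].round(3))
c=cam('side');t=cam('top')
cv2.imwrite('pics/s6.png',np.hstack([cv2.resize(c['pixels'][100:220,200:300,::-1],(400,480),interpolation=cv2.INTER_CUBIC),cv2.resize(t['pixels'][150:270,120:220,::-1],(400,480),interpolation=cv2.INTER_CUBIC)]))
E
```

```text
clock: 9.22
position: [0.4286, 0.2298, 0.1595]
ee_rot: [0.993, 0.116, 0.006, -0.002]
ft_force: [0.2, -0.4, -0.5]
grip_width: 0.495
[0.42859211 0.22982721 0.1595003 ] [ 0.011  0.005 -1.   ]
```

View pics/s6.png

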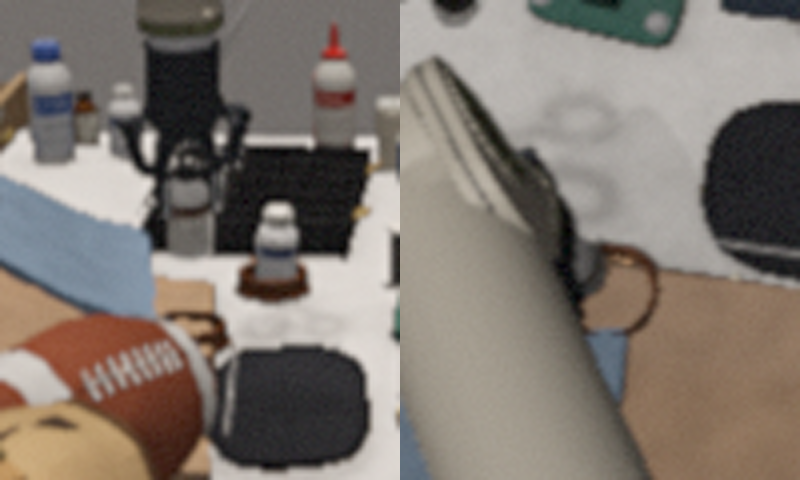

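Run:
```python
from m import *
R=Q.from_quat(S['rotation']).as_matrix()
def pr(C,x):
    R=Q.from_quat(C['rotation']).as_matrix(); q=R.T@(np.array(x)-C['origin']);q=C['K']@q;return (q[:2]/q[2]).round(1)
print('cup right edge pred side',pr(S,[.4625,.2305,.02]),pr(S,[.4225,.2305,.027]))
print('bottle foot pred', pr(S,[.4286,.2298,.10]),pr(S,[.4506,.2298,.11]),pr(S,[.4066,.2298,.11]))
p=S['pixels'].astype(int)
for v in (180,183): print(v,[tuple(x) for x in p[v,250:262]])
for v in (152,158): print(v,[x.mean().round() for x in p[v,236:260]])
```

```text
cup right edge pred side [255.9 180.5] [246.2 179.6]
bottle foot pred [247.1 162.6] [252.4 160. ] [241.5 160.6]
180 [(np.int64(145), np.int64(118), np.int64(90)), (np.int64(140), np.int64(111), np.int64(84)), (np.int64(102), np.int64(76), np.int64(57)), (np.int64(55), np.int64(37), np.int64(24)), (np.int64(53), np.int64(28), np.int64(15)), (np.int64(99), np.int64(76), np.int64(62)), (np.int64(162), np.int64(149), np.int64(141)), (np.int64(206), np.int64(199), np.int64(193)), (np.int64(214), np.int64(208), np.int64(203)), (np.int64(208), np.int64(203), np.int64(196)), (np.int64(206), np.int64(201), np.int64(195)), (np.int64(203), np.int64(197), np.int64(192))]
183 [(np.int64(125), np.int64(95), np.int64(72)), (np.int64(108), np.int64(76), np.int64(53)), (np.int64(101), np.int64(70), np.int64(50)), (np.int64(81), np.int64(49), np.int64(36)), (np.int64(64), np.int64(39), np.int64(25)), (np.int64(54), np.int64(31), np.int64(19)), (np.int64(99), np.int64(90), np.int64(84)), (np.int64(171), np.int64(164), np.int64(159)), (np.int64(197), np.int64(191), np.int64(186)), (np.int64(199), np.int
[... 298 characters left out ...]
(57.0), np.float64(48.0), np.float64(48.0), np.float64(46.0), np.float64(41.0), np.float64(41.0), np.float64(48.0), np.float64(69.0), np.float64(79.0), np.float64(95.0), np.float64(67.0), np.float64(31.0), np.float64(23.0), np.float64(24.0), np.float64(30.0)]
158 [np.float64(97.0), np.float64(55.0), np.float64(20.0), np.float64(21.0), np.float64(17.0), np.float64(49.0), np.float64(88.0), np.float64(101.0), np.float64(99.0), np.float64(98.0), np.float64(101.0), np.float64(97.0), np.float64(93.0), np.float64(94.0), np.float64(98.0), np.float64(105.0), np.float64(118.0), np.float64(79.0), np.float64(32.0), np.float64(25.0), np.float64(30.0), np.float64(25.0), np.float64(17.0), np.float64(24.0)]
```

Both views agree: the cup's right edge shows at x 255.5 px against 256 predicted, and the bottle is centred at 247 px as its pose predicts. Lowering in small steps with corrections.

```bash
python3 -m pendant '[[[-0.7,0.1,-1.5],[-0.3,0.6,0],200],[[0,0,-1.5],[0,0,0],200],[[0,0,0],[0,0,0],200]]' ;python3 - <<'E'
from h import *
from scipy.spatial.transform import Rotation as Q
o=manip.get_obs();print(o['position'],o['ft_force'],Q.from_quat(o['ee_rot']).as_matrix()[:,2].round(3),o['grip_width'])
E
```

```text
clock: 9.7
position: [0.4227, 0.2321, 0.1309]
ee_rot: [0.993, 0.116, 0.002, -0.001]
ft_force: [-0.1, 0.8, -0.9]
grip_width: 0.497
[0.42271892 0.23206487 0.13094408] [-0.08106009  0.75551721 -0.87688591] [ 0.004  0.003 -1.   ] 0.49660997555292
```

```bash
python3 -m pendant '[[[-0.1,-0.1,-1.5],[-0.2,0.2,0],200],[[0,0,-1.5],[0,0,0],200],[[-0.1,0,-1],[0,0,0],200],[[0,0,0],[0,0,0],200]]' ;python3 - <<'E'
from h import *
from scipy.spatial.transform import Rotation as Q
o=manip.get_obs();print(o['position'],o['ft_force'],Q.from_quat(o['ee_rot']).as_matrix()[:,2].round(3),o['grip_width'])
E
```

```text
clock: 10.2
position: [0.4203, 0.2307, 0.0876]
ee_rot: [0.993, 0.116, -0.0, 0.001]
ft_force: [-0.1, -0.6, -2.2]
grip_width: 0.495
[0.42028264 0.23069575 0.08760138] [-0.07734912 -0.59637995 -2.24568866] [-0.001 -0.001 -1.   ] 0.49539676872945193
```

```bash
python3 -m pendant '[[[0.2,0,-0.8],[0,0,0],200],[[0,0,-0.7],[0,0,0],200],[[0,0,-0.6],[0,0,0],200],[[0,0,0],[0,0,0],200]]' ;python3 - <<'E'
from h import *
from scipy.spatial.transform import Rotation as Q
o=manip.get_obs();print(o['position'],o['ft_force'],Q.from_quat(o['ee_rot']).as_matrix()[:,2].round(3),o['grip_width'])
E
```

```text
clock: 10.7
position: [0.4229, 0.231, 0.0656]
ee_rot: [0.993, 0.116, -0.0, 0.0]
ft_force: [0.4, 0.6, -0.3]
grip_width: 0.493
[0.4228695  0.23095039 0.06562243] [ 0.35023544  0.56639934 -0.28737083] [-0.    -0.001 -1.   ] 0.4934893434741173
```

```bash
python3 -m pendant '[[[0,0,-0.3],[0,0,0],200],[[0,0,-0.2],[0,0,0],200],[[0,0,0],[0,0,0],200]]'; python3 -m pendant '[[[0,0,-0.2],[0,0,0],200],[[0,0,0],[0,0,0],200]]'
```

```text
clock: 11.08
position: [0.4231, 0.2311, 0.0607]
ee_rot: [0.993, 0.116, 0.0, 0.0]
ft_force: [0.2, -0.2, -2.1]
grip_width: 0.498
clock: 11.32
position: [0.4235, 0.2317, 0.0604]
ee_rot: [0.993, 0.115, 0.0, -0.001]
ft_force: [-0.5, -1.2, -1.0]
grip_width: 0.499
```

```bash
python3 -m pendant '[[[0,0,-0.2],[0,0,0],200],[[0,0,0],[0,0,0],200]]'; python3 -m pendant '[[[0,0,-0.2],[0,0,0],200],[[0,0,0],[0,0,0],200]]'
python3 - <<'E'
from m import *
c=cam('side');
cv2.imwrite('pics/s7.png',cv2.resize(c['pixels'][120:210,205:305,::-1],(660,594),interpolation=cv2.INTER_CUBIC))
E
```

```text
clock: 11.58
position: [0.424, 0.2325, 0.0603]
ee_rot: [0.993, 0.115, 0.001, -0.001]
ft_force: [-0.1, -0.6, -1.2]
grip_width: 0.494
clock: 11.82
position: [0.4244, 0.2331, 0.0602]
ee_rot: [0.993, 0.115, 0.001, -0.002]
ft_force: [-1.1, -2.0, 0.6]
grip_width: 0.498
```

View pics/s7.png

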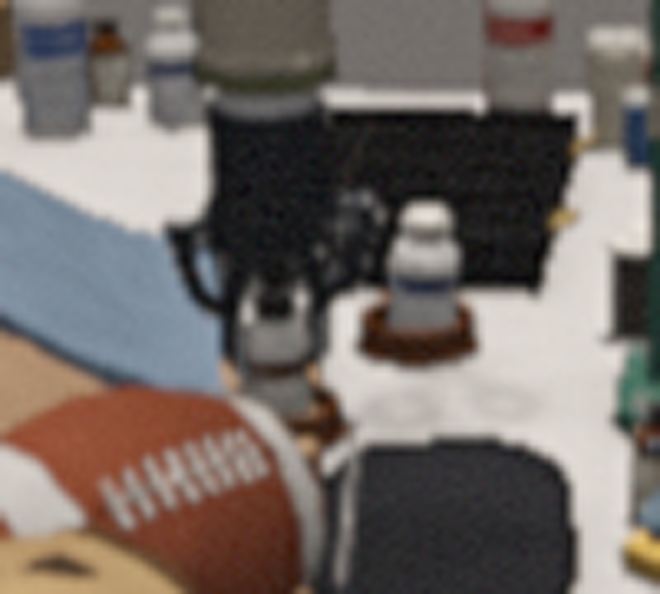

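z has stopped at 0.060, the same height as at pick-up, so the foot is on the bench inside the collar. Releasing gently.

```bash
python3 -m pendant '[[[-0.1,-0.15,0.05],[0,0,0],200],[[0,0,0],[0,0,0],110],[[0,0,0],[0,0,0],100],[[0,0,0],[0,0,0],60],[[0,0,0],[0,0,0],0],[[0,0,0],[0,0,0],0],[[0,0,0],[0,0,0],0]]'
python3 - <<'E'
from m import *
c=cam('side');
cv2.imwrite('pics/s8.png',cv2.resize(c['pixels'][120:210,205:305,::-1],(660,594),interpolation=cv2.INTER_CUBIC))
E
```

```text
clock: 12.75
position: [0.4237, 0.2318, 0.0601]
ee_rot: [0.993, 0.115, 0.001, -0.002]
ft_force: [0.6, 0.3, 0.9]
grip_width: 1.002
```

View pics/s8.png

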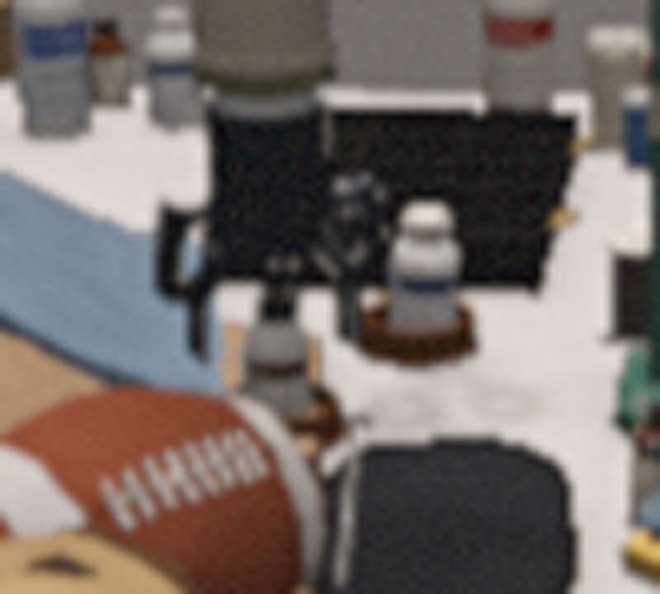

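The bottle stands free between the open fingers. Rising, then clearing the top view.

```bash
python3 -m pendant '[[[0,0,1],[0,0,0],0],[[0,0,2],[0,0,0],0],[[0,0,2.5],[0,0,0],0],[[0,0,4],[0,0,0],0],[[0,0,5],[0,0,0],0],[[0,0,5],[0,0,0],0],[[0,0,5],[0,0,0],0],[[-2,5,3],[0,0,0],0],[[-4,5,0],[0,0,5],0],[[-4,5,0],[0,0,5],0],[[-4,5,0],[0,0,5],0],[[-4,5,0],[0,0,5],0]]';  python3 -m pendant '[[[-4,4,0],[0,0,5],0],[[-4,4,0],[0,0,5],0],[[0,0,0],[0,0,0],0]]'
python3 - <<'E'
from m import *
c=cam('side');t=cam('top')
cv2.imwrite('pics/s9.png',np.hstack([cv2.resize(c['pixels'][120:210,205:305,::-1],(400,360),interpolation=cv2.INTER_CUBIC),cv2.resize(t['pixels'][160:250,110:210,::-1],(400,360),interpolation=cv2.INTER_CUBIC)]))
p=t['pixels'].max(2); m=np.zeros(p.shape,bool); m[205:235,155:190]=p[205:235,155:190]<60
mm,st,ce=comp(m,(169,220)); print('cap',st,ce,pt(t,*ce,.095),pt(t,*ce))
E
```

```text
clock: 14.3
position: [0.2454, 0.4742, 0.3544]
ee_rot: [0.959, 0.284, 0.005, -0.006]
ft_force: [1.1, 1.2, 0.2]
grip_width: 1.0
clock: 14.68
position: [0.1578, 0.5585, 0.3558]
ee_rot: [0.928, 0.373, 0.004, -0.007]
ft_force: [1.0, -1.3, 0.2]
grip_width: 0.999
cap [165 216   6   8  27] [167.66666667 220.        ] [0.42247317 0.22808619 0.095     ] [0.42332385 0.22956094 0.08920755]
```

View pics/s9.png

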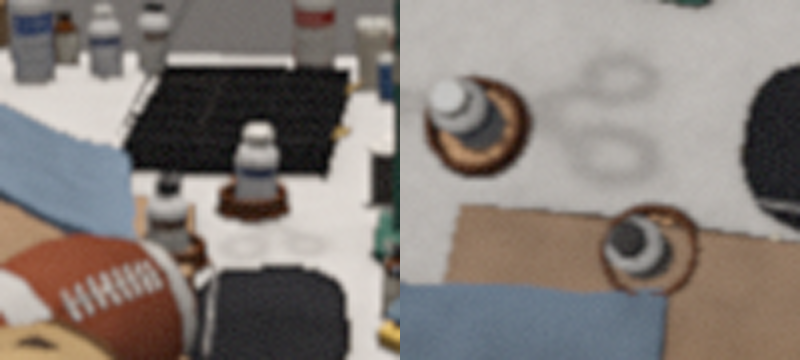

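The brown bottle stands upright in its cup: cap at (0.4225, 0.228), cup centre (0.422, 0.230). The blue bottle is undisturbed and the arm is clear.

```bash
python3 -c "
from workcell import manip
print(manip.get_obs()['joint_velocities'].round(3)); print(manip.hand_in())"
```

```text
[ 0.027 -0.015  0.028  0.014  0.003 -0.003  0.003]
the job is handed in; nothing more can be done
None
```

The brown-band, black-cap bottle was the one left out. I picked it up, carried it to the empty cup at about (0.422, 0.230), lowered it to bench height, let go and handed the job in. The clock read about 14.8 s.

**Last checks:**
- **Position:** in the top view after release, the cap is within about 3 mm of the cup's centre.
- **Upright and down:** it looks upright in both views. The TCP stopped at z = 0.060 m when lowering, as at pick-up, so the foot is at bench height. The wrist force on contact was too small to confirm this by itself, and I did not measure the foot height or the lean directly.
- **Other bottle:** the blue-band bottle is still in its cup, and I did not touch it.
- **Robot:** the gripper is open and the arm is clear of everything. It was still creeping slightly (0.03 rad/s at most) at hand-in.

**One check disagreed:** a depth-based fit of the empty cup's rim put its centre about 9 mm off in x. The leather around the cup spoiled that fit, so I used the colour-outline fit, which the side view supported.

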